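# Load the second layer and hold the case lid at 45 degrees

### The arm

A 6-joint arm with a two-finger parallel gripper is mounted at the origin on the work surface. World frame = base frame: x ahead of the robot, y to its left, z up, the work surface at z = 0. Lengths are in m, angles in rad, forces in N, time in s.
With the tool pointing down it reaches from about 0.375 to 0.975 m from the base axis. Payload 3.8 kg.
Tool frame: the origin (TCP) lies at the centre of the arm's flange, where the gripper is bolted on; the fingertips stand 166 mm ahead of it and the grasp point (between the pads) lies 147 mm ahead of it; x points along the fingers, y is the direction in which the jaws open and shut, and the axes are right-handed (so a half turn about x gives the same grasp; the last joint's range is limited). The gripper opens to 88 mm and grips with 3 to 60 N. Pads are 18 mm wide; open, the fingers measure 123 mm over their backs; the gripper's body (75 mm by 187 mm) begins 45 mm behind the grasp point.
Start: joints at [-1.24, 0.264, 1.604, -0, 1.274, -0.037], TCP at [0.243, -0.63, 0.405] pointing down, gripper open.
Joint ranges: [-2.63, 2.63], [-0.94, 2.18], [0.31, 2.57], [-1.31, 4.45], [0, 2.66], [-2.55, 2.55]. Speed limits (rad/s): [2.57, 2.57, 3.14, 3.14, 3.14, 3.14].

### API

Orientations are given as a 3x3 rotation matrix whose columns are the frame's x, y, z axes.
In Python, from plant import bot gives the robot as it stands. The module is installed in compiled form; this text tells all that it offers.
- The arm moves only by the tool move_arm, never from a script. Its argument "moves" is a list of rows, each a list of 7 numbers: the shift along the tool's x, y, z in m, then the turn, a rotation vector about the tool's x, y, z in degrees, then the opening, from -1 (shut) to 1 (fully open). In form: [[tx, ty, tz, ax, ay, az, jaw], ...]. A call has 1 to 8 rows; each row is the pose to reach, as a shift and turn from the pose commanded when the call began, along the tool's axes at that moment; what a row does not reach only later rows make up. A row lasts 1/8 s, in which the tool goes at most 62.5 mm and 10.7 degrees, less where a joint would pass 70% of its speed; a pose out of reach is approached as far as the arm can. A call with a gripper value outside its range is refused whole. The fingers move at their own pace and stop on an object; the grip force is fixed at half the most. Time passes only in rows, so rows that repeat a pose let the fingers close. It gives the time, the measured TCP pose, the force and the opening at its end, in the units of the state.
- bot.observe(): the state, without advancing time (a new reading comes with each control period).
- bot.grab_frame(name): name is "scene" or "top"; returns a dict with "frame" (420x560x3 uint8, red, green, blue), "z_map" (420x560 float32, m along the optical axis (not along the pixel's ray), 0 where there is no reading), "intrinsics" (3x3 intrinsics, pixels), "R" (3x3) and "t" (3): a world point X has camera coordinates R X + t. Camera axes: x right, y down, z forward; pixel columns grow to the right and rows downward; lengths in m; the calibration is good to about 2 mm. A picture is of the moment at which its call begins.
- bot.hand_in(): hands the job in, once; it reports no verdict.
Trained networks look in a picture, given as the dict that the camera call returned (one of the last four; its "shot" number tells which), for a name from the list of things; names that differ only in an ending like _2 or _b are one class to them, and where a whole thing is asked for, a point or a joint stands for the part that bears it (a point fixed in the world has none). Each returns a list of dicts, best first, with "p" (0 to 1); they miss things now and then, are a little off and sometimes report something else, mostly with a low value. They report only what shows in the picture. A call takes as long as a camera call. They do not tell look-alikes from the thing itself.
- bot.search_frame(picture, label): "rect" ([centre column, centre row, width, height] in pixels, round what is visible of it).
- bot.place_of(picture, label): "at" ([column, row] in pixels: a listed point, or the origin of a listed thing).
The state is a dict: "time_s": time; "joint_positions": joint angles; "joint_velocities": joint speeds; "joint_efforts": joint torques, N m; "tcp_pos": TCP position; "orientation": TCP orientation; "wrist_force": force on the tool from outside, world axes, zero at the start; "ft_torque": the same for the moment, N m; "width": finger opening in m.
Only numpy, scipy, OpenCV 4.12 (cv2) and the standard library are available. Lean on these libraries where they do the work, as an engineer would, in place of code of your own. Each camera call takes 0.05 s, during which the arm holds its last target. There are 200 camera calls.

### The job

Finish packing the display case: lay the yellow separator sheet squarely on the layer of pipe fittings already in it, then set the second blue layer squarely on the sheet, fittings up, lowering both rather than dropping them. Then bring the clear lid forward to half open, 45 degrees above closed, and finish while holding it steadily there in the gripper so that a packer can stick the label on; never let the lid fall shut, and leave the layer in the case and the other things on the counter where they are.

Things in the scene. Friction and masses are not known exactly. Their poses are not given: they have to be found in the camera images.
- case: Grey open-topped display case, fixed to the counter: outside 190 (x) x 170 (y) x 85 mm tall, walls and floor 5 mm, inner floor 5 mm above the counter. Origin: centre of its underside; -x side faces the robot, its lid is hinged along the top of the +x wall.
- hinge (a point): Point on the hinge line of the lid, at the middle of its width: 95 mm to +x and 89 mm above the case's origin. Its axes are those of the case; the hinge line runs along y.
- lid (a joint): Angle of the clear lid: 0 closed (flat on the case), grows as the front edge rises; pi/2 is straight up. It starts leaning back a little past upright (about 93 to 101 degrees), where slight hinge friction and a stop at 1.85 rad keep it; tipped forward, it falls shut by its own weight (0.3 kg) unless held.
- tongue (a point): Grip point of the orange pull tongue on the free edge of the clear lid (lid 195 mm hinge to edge, 170 wide, 8 thick). The tongue sticks out 46 mm, 24 mm wide along the hinge line (y), 12 thick. At lid angle a this point is 223*cos(a) mm to the case's -x of the hinge point and 223*sin(a) mm above it. x points back to the hinge.
- lower_layer: Blue slab 150 x 100 x 6 mm with three fixed fittings, each 28 mm tall, along its long middle line: a grey pipe stub 32 mm across at the centre, white end caps 42 mm across at x = -48 and +48 mm. 34 mm tall in all. Origin: centre of the underside; x along the 150 mm side. Loose, 0.35 kg, lies in the case on its floor from the start, not quite centred; its long side runs roughly along the case's x.
- separator: Yellow rigid sheet 150 x 100 x 5 mm, about 80 g; a finger notch 60 mm long, 25 deep in the middle of each long side leaves a waist 50 mm wide (along y). Origin: centre of underside; x along the 150 mm side. Starts on a dark stand: two battens under its ends hold its underside 20 mm above the counter; between them only a strip 30 mm wide, 6 tall.
- upper_layer: Blue slab 150 x 100 x 6 mm with three fixed fittings, each 28 mm tall, along its long middle line: a grey pipe stub 32 mm across at the centre, white end caps 42 mm across at x = -48 and +48 mm. 34 mm tall in all. Origin: centre of the underside; x along the 150 mm side. Loose, about 0.25 kg, starts on the counter, left or right of the case, the separator on its other hand.
- shaker: Bystander: stainless cocktail shaker, upright, 88 mm across, 210 mm tall. Origin: centre of its underside.
- jar: Bystander: amber glass jar with black cap, upright, 70 mm across, 110 mm tall. Origin: centre of its underside.
- cube: Bystander: clear acrylic display cube, 80 mm. Origin: centre of its underside.
- cap_a: Bystander: loose white PVC pipe end cap, open end up, 48 mm across, 34 mm tall. Origin: centre of its underside.
- cap_b: Bystander: second loose white PVC end cap, same as cap_a. Origin: centre of its underside.
- offcut: Bystander: grey PVC pipe offcut standing on end, 42 mm across, 70 mm tall. Origin: centre of its underside.
There are look-alikes about, which are no part of the job. There is more than one size of the separator; the job needs the middle-sized.

How it is judged:
On the way, in this order (a step that is already met when the one before it is completed fails the run):
1. the separator lies squarely on the lower layer, let go (x of separator in the frame of lower_layer between -0.015 and 0.015 m and y of separator in the frame of lower_layer between -0.015 and 0.015 m and z of separator in the frame of lower_layer between 0.03 and 0.038 m and angle between the x axis of separator and the x axis of lower_layer, either way round below 0.14 rad and angle between separator's own z axis and vertical below 0.06 rad and linear speed of separator below 0.03 m/s and contact force between the fingers and separator below 0.05 N), for 0.2 s.
2. the upper layer lies squarely on the separator, let go (all of step 1 and x of upper_layer in the frame of lower_layer between -0.015 and 0.015 m and y of upper_layer in the frame of lower_layer between -0.015 and 0.015 m and z of upper_layer in the frame of lower_layer between 0.035 and 0.043 m and angle between the x axis of upper_layer and the x axis of lower_layer, either way round below 0.14 rad and angle between upper_layer's own z axis and vertical below 0.06 rad and linear speed of upper_layer below 0.03 m/s and contact force between the fingers and upper_layer below 0.05 N), for 0.2 s.
At the end, for the whole second after the job is handed in: Separator on the lower layer and upper layer on the separator, each within 15 mm both ways and 8 degrees of the lower layer, level, at rest, not touched by the fingers; lower layer flat in the case; lid still at 45 degrees +-5, held by the fingers, not propped on the load (all of step 2 and z of lower_layer in the frame of case below 0.009 m and value of joint lid between 0.698 and 0.873 rad and velocity of joint lid between -0.05 and 0.05 rad/s and contact force between the fingers and lid above 0.3 N and contact force between lid and separator below 0.1 N and contact force between lid and upper_layer below 0.1 N); the arm keeps its last pose, push and grip.
It fails at once if the lid falls shut (below 15 degrees) (value of joint lid below 0.26 rad).
It fails at once if the lower layer is pushed more than 20 mm (distance of lower_layer from where it was at the start of the episode above 0.02 m).
It fails at once if the separator is dropped (falls free by more than about 3 cm) (linear speed of separator above 0.75 m/s and contact force between the fingers and separator below 0.05 N).
It fails at once if the upper layer is dropped (falls free by more than about 3 cm) (linear speed of upper_layer above 0.75 m/s and contact force between the fingers and upper_layer below 0.05 N).
It fails at once if another thing on the counter is moved more than 30 mm (distance of any of shaker, jar, cube, cap_a, cap_b, offcut from where it was at the start of the episode above 0.03 m).
It also fails if it takes over 72 s, if anything falls off the work surface, if the arm or the gripper's body presses on something with over 40 N, if the wrist force passes 120 N, or if a joint passes its speed limit or range.

## Working session

There is one attempt and no reset: what is moved stays moved. The work goes in short steps, Python scripts to look and compute and a tool call to move; the robot and the scene stay as the last step left them, time stands still between calls to the robot, and variables do not carry over. Pictures are saved under pics/ and viewed, about 8 in all and at most 12, crops included, and the job is handed in when it is done.

Besides the shell and the picture viewer there is one more tool, called after "Call:" as name([rows], argument=value, ...), one row to a line, values as JSON. move_arm: Moves the arm, as the interface text tells. Its arguments: {"type":"object","properties":{"moves":{"type":"array","items":{"type":"array","items":{"type":"number"}}}},"required":["moves"]}

```bash
mkdir -p pics; cat > h.py <<'E'
import numpy as np, cv2
from plant import bot
def grab(n):
    return bot.grab_frame(n)
def world(p,u,v,z=None):
    # z: depth array lookup -> world
    d=p["z_map"] if z is None else z
    u=np.asarray(u);v=np.asarray(v)
    dz=d[v.astype(int),u.astype(int)]
    K=p["intrinsics"]
    c=np.stack([(u-K[0,2])/K[0,0]*dz,(v-K[1,2])/K[1,1]*dz,dz],-1)
    return (c-p["t"])@p["R"]
def onplane(p,u,v,zw):
    K=p["intrinsics"];d=np.linalg.inv(K)@np.array([u,v,1.]);R=p["R"]
    C=-R.T@p["t"];w=R.T@d
    return C+w*(zw-C[2])/w[2]
def proj(p,X):
    c=p["R"]@np.asarray(X)+p["t"];q=p["intrinsics"]@c
    return q[:2]/q[2]
def save(p,fn):
    cv2.imwrite("pics/"+fn,p["frame"][:,:,::-1])
E
python3 - <<'E'
from h import *
for n in ["top","scene"]:
    p=grab(n);save(p,n+"0.png")
    print(n,"cam",np.round(-p["R"].T@p["t"],3))
    for l in ["case","lower_layer","separator","upper_layer","shaker","jar","cube","cap_a","offcut","tongue","hinge"]:
        r=bot.place_of(p,l)[:3]
        for q in r:
            u,v=q["at"]
            ok=0<=u<560 and 0<=v<420
            print(l,round(q["p"],2),np.round([u,v],0),np.round(world(p,u,v),3) if ok else "")
o=bot.observe();print(o["tcp_pos"],np.round(o["orientation"],3).tolist(),o["width"],o["time_s"])
E
```

```text
top cam [0.325 0.031 1.497]
lower_layer 0.69 [299. 209.] [0.525 0.024 0.039]
separator 0.97 [182. 232.] [0.468 0.353 0.027]
separator 0.74 [121. 230.] [0.479 0.53  0.006]
separator 0.68 [188. 317.] [0.234 0.336 0.008]
upper_layer 0.94 [430. 222.] [ 0.484 -0.335  0.036]
upper_layer 0.45 [307. 170.] [0.622 0.001 0.097]
upper_layer 0.17 [335. 133.] [ 0.748 -0.084  0.008]
shaker 0.61 [455. 160.] [ 0.638 -0.392  0.112]
shaker 0.17 [304. 171.] [0.621 0.007 0.097]
jar 0.76 [170. 158.] [0.665 0.373 0.085]
cube 0.86 [390. 129.] [ 0.737 -0.232  0.076]
cube 0.69 [430. 222.] [ 0.483 -0.338  0.037]
cap_a 0.63 [278. 133.] [0.753 0.08  0.005]
cap_a 0.62 [335. 135.] [ 0.744 -0.085  0.007]
offcut 0.74 [215. 140.] [0.725 0.258 0.047]
tongue 0.93 [310. 135.] [ 0.656 -0.003  0.325]
hinge 0.63 [305. 174.] [0.617 0.005 0.071]
scene cam [ 1.122 -0.572  0.935]
case 0.81 [280. 250.] [ 0.625 -0.081  0.151]
lower_layer 0.66 [277. 247.] [0.526 0.004 0.019]
lower_layer 0.46 [318. 319.] [ 0.768 -0.099  0.031]
separator 0.64 [339. 184.] [0.477 0.336 0.027]
separator 0.57 [280. 156.] [0.211 0.326 0.005]
separator 0.53 [378. 167.] [0.496 0.529 0.002]
upper_layer 0.7 [186. 389.] [ 0.709 -0.431  0.084]
upper_layer 0.59 [167. 318.] [ 0.503 -0.349  0.021]
shaker 0.63 [182. 391.] [ 0.707 -0.437  0.083]
jar 0.9 [399. 211.] [0.688 0.365 0.024]
cube 0.73 [268. 360.] [ 0.778 -0.27   0.074]
cap_a 0.64 [357. 279.] [0.75  0.082 0.004]
cap_a 0.56 [317. 318.] [ 0.753 -0.081  0.001]
cap_a 0.55 [269. 358.] [ 0.777 -0.268  0.08 ]
offcut 0.87 [398. 245.] [0.76  0.254 0.015]
offcut 0.64 [318. 318.] [ 0.768 -0.098  0.034]
tongue 0.84 [318. 194.] [ 0.669 -0.01   0.314]
hinge 0.72 [303. 246.] [ 0.627 -0.001  0.105]
[ 0.24269068 -0.62984808  0.40472661] [[-0.0, 0.36, -0.933], [0.0, -0.933, -0.36], [-1.0, -0.0, -0.0]] 0.08793409001783697 1.2
```

View pics/top0.png

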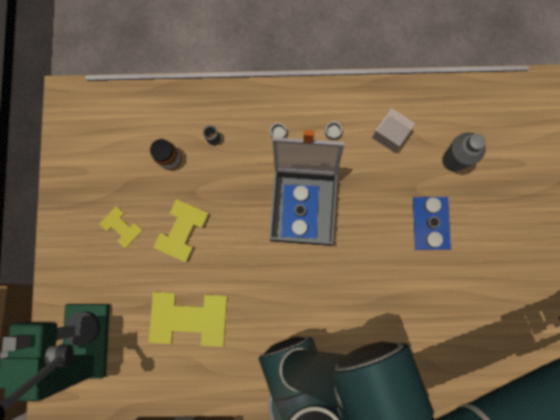

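View pics/scene0.png

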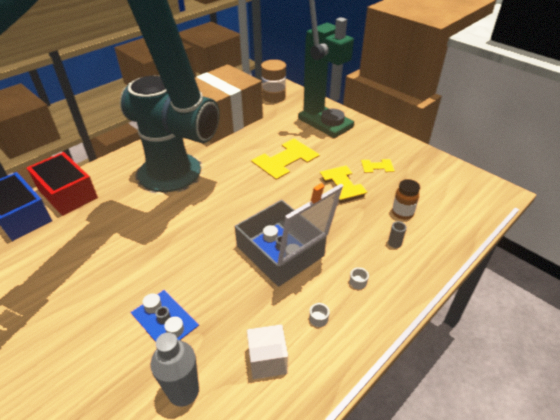

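```bash
cat >> h.py <<'E'
def W(p):
    v,u=np.mgrid[0:420,0:560];return world(p,u,v)
def rect(P):
    (c,s,a)=cv2.minAreaRect((P[:,:2]*1000).astype(np.float32))
    if s[0]<s[1]: a+=90
    a=(a+90)%180-90
    return np.round(c,1),np.round(s,1),round(a,2)   # centre mm, sizes, yaw deg of long side
def masks(p):
    hsv=cv2.cvtColor(np.ascontiguousarray(p["frame"]),cv2.COLOR_RGB2HSV);H,S,V=[hsv[...,i].astype(int) for i in range(3)]
    return dict(blue=(H>105)&(H<130)&(S>150)&(V>60),yel=(H>24)&(H<35)&(S>200)&(V>120),orange=(H<14)&(S>180)&(V>120))
E
python3 - <<'E'
from h import *
p=grab("top");w=W(p);m=masks(p);X,Y,Z=w[...,0],w[...,1],w[...,2]
def box(a,b,c,d): return (X>a)&(X<b)&(Y>c)&(Y<d)
def rep(n,mk):
    P=w[mk];print(n,len(P),rect(P),np.round(np.median(P[:,2]),3), "mean",np.round(P.mean(0),3))
rep("upper",m["blue"]&box(.35,.6,-.45,-.25)&(Z<.02))
rep("lower",m["blue"]&box(.4,.65,-.1,.15)&(Z<.025))
rep("sep",m["yel"]&box(.35,.6,.24,.46))
rep("small",m["yel"]&box(.35,.6,.47,.6)); rep("big",m["yel"]&box(.1,.35,.2,.5))
rep("rim",box(.38,.66,-.12,.15)&(Z>.079)&(Z<.091))
fr=p["frame"].astype(int);wh=(fr.min(-1)>130)
for n,b in [("up",box(.35,.6,-.45,-.25)),("low",box(.4,.65,-.06,.1))]:
    k=(wh&b&(Z>.025)&(Z<.045)).astype(np.uint8);_,l,s,_=cv2.connectedComponentsWithStats(k)
    for i in range(1,len(s)):
        if s[i,4]>20: rep(n+"cap",l==i)
rep("tongue",m["orange"]&box(.55,.75,-.1,.1)&(Z>.25))
for n,b in [("jar",box(.6,.75,.32,.45)),("offcut",box(.66,.8,.2,.3)),("shaker",box(.55,.75,-.5,-.33)),("capL",box(.7,.8,.05,.12)),("capR",box(.7,.8,-.12,-.05)),("cube",box(.65,.85,-.32,-.15))]: rep(n,b&(Z>.02)); 
# subpixel rim profile
print(np.round(-p["R"].T,3))
E
```

```text
upper 630 (array([ 485.7, -346.6]), array([ 94.1, 140.2]), -1.09) 0.005 mean [ 0.497 -0.349  0.005]
lower 929 (array([523.9,  21.3]), array([ 92.1, 142.3]), -3.75) 0.01 mean [0.523 0.021 0.01 ]
sep 0 (array([0., 0.]), array([0., 0.]), 0.0) nan mean [nan nan nan]
small 0 (array([0., 0.]), array([0., 0.]), 0.0) nan mean [nan nan nan]
big 0 (array([0., 0.]), array([0., 0.]), 0.0) nan mean [nan nan nan]
rim 435 (array([527.4,  11.7]), array([170.1, 189.8]), -5.49) 0.084 mean [0.516 0.014 0.084]
upcap 152 (array([ 532. , -348.7]), array([36.4, 37.6]), -1.52) 0.033 mean [ 0.532 -0.348  0.033]
upcap 155 (array([ 436.6, -347.3]), array([36.3, 38.1]), -20.7) 0.033 mean [ 0.436 -0.348  0.033]
lowcap 154 (array([572.2,  19.4]), array([38.6, 36.4]), 41.89) 0.038 mean [0.572 0.019 0.038]
lowcap 159 (array([476.4,  24.3]), array([38. , 37.2]), 42.47) 0.037 mean [0.476 0.024 0.037]
tongue 38 (array([6.605e+02, 1.000e-01]), array([ 9.6, 16.1]), -89.66) 0.325 mean [0.66  0.    0.325]
jar 688 (array([683.9, 391.7]), array([66.9, 66.5]), 85.69) 0.105 mean [0.679 0.387 0.091]
offcut 197 (array([742. , 267.3]), array([40.6, 41.4]), -64.99) 0.055 mean [0.742 0.267 0.052]
shaker 1206 (array([ 631.6, -385. ]), array([ 86.7, 176.5]), -47.83) 0.152 mean [ 0.654 -0.408  0.145]
capL 83 (array([757.8,  79.1]), array([46.1, 42.4]), 87.48) 0.03 mean [0.76  0.079 0.03 ]
capR 95 (array([754.7, -79.4]), array([45.5, 48.1]), -30.04) 0.032 mean [ 0.754 -0.08   0.031]
cube 1002 (array([ 745. , -244.9]), array([80. , 83.4]), -35.76) 0.078 mean [ 0.739 -0.241  0.073]
[[ 0.014  0.99  -0.14 ]
 [ 1.    -0.018 -0.023]
 [ 0.025  0.14   0.99 ]]
  return _methods._mean(a, axis=axis, dtype=dtype,
  ret = ret.dtype.type(ret / rcount)
<stdin>:5: RuntimeWarning: Mean of empty slice.
  ret = um.true_divide(
```

```bash
cat >> h.py <<'E'
from scipy.spatial.transform import Rotation as Ro
def Rdown(yaw_deg):
    # tool x down, jaw (tool y) along (cos,sin) yaw
    a=np.radians(yaw_deg);x=np.array([0,0,-1.]);y=np.array([np.cos(a),np.sin(a),0]);return np.stack([x,y,np.cross(x,y)],1)
def Rlid(a_deg,case_yaw,sgn=-1):
    # tool x along the lid toward hinge, jaw along +-case y
    c=np.radians(case_yaw);a=np.radians(a_deg);Rz=Ro.from_euler('z',c).as_matrix()
    x=Rz@np.array([np.cos(a),0,-np.sin(a)]);y=sgn*Rz@np.array([0,1.,0]);return np.stack([x,y,np.cross(x,y)],1)
def row(grasp,R,o=None,R0=None,t0=None):
    # row numbers taking the grasp point to 'grasp' with orientation R
    if R0 is None: o=o or bot.observe();R0=o["orientation"];t0=o["tcp_pos"]
    t=np.asarray(grasp)-0.147*R[:,0]
    return np.round(np.r_[R0.T@(t-t0),np.degrees(Ro.from_matrix(R0.T@R).as_rotvec())],4).tolist()
E
python3 - <<'E'
from h import *
p=grab("top");w=W(p);X,Y,Z=w[...,0],w[...,1],w[...,2]
fr=p["frame"].astype(int);yel=(fr[...,0]>120)&(fr[...,1]>100)&(fr[...,2]<70)
for n,b in [("sep",(X>.35)&(X<.6)&(Y>.24)&(Y<.46)),("small",(X>.35)&(X<.6)&(Y>.47)&(Y<.6)),("big",(X>.1)&(X<.35)&(Y>.2)&(Y<.5))]:
    P=w[yel&b]; print(n,len(P),rect(P),np.median(P[:,2]),P.mean(0).round(4))
    q=P[:,:2]-P[:,:2].mean(0);print(" pca yaw",np.degrees(np.arctan2(*np.linalg.svd(q,full_matrices=False)[2][0][::-1])))
E
```

```text
sep 1512 (array([490.5, 346. ]), array([105.6, 189.5]), -25.69) 0.02381606475132602 [0.4738 0.3541 0.0233]
 pca yaw 155.70000387457807
small 735 (array([489. , 532.3]), array([107.7,  72.6]), 48.27) 0.0023809068630342585 [0.4884 0.5328 0.0022]
 pca yaw -132.21528520266915
big 2637 (array([201.4, 363.2]), array([261.3, 196. ]), 87.03) 0.005914572701205496 [0.2322 0.3445 0.0058]
 pca yaw -89.3979220227811
```

```bash
python3 - <<'E'
from h import *
p=grab("top");w=W(p);X,Y,Z=w[...,0],w[...,1],w[...,2]
fr=p["frame"].astype(int);yel=(fr[...,0]>120)&(fr[...,1]>100)&(fr[...,2]<70)
P=w[yel&(X>.35)&(X<.6)&(Y>.24)&(Y<.46)&(Z>.016)]
print(len(P),rect(P),P.mean(0))
q=P[:,:2]-P[:,:2].mean(0);yaw=np.degrees(np.arctan2(*np.linalg.svd(q,full_matrices=False)[2][0][::-1]));print(yaw)
print(row([.45,-.1,.26],Rdown(0)),row([.472,.354,.13],Rdown(65.5)))
E
```

```text
1454 (array([474.8, 355.5]), array([101.5, 150.1]), -24.56) [0.47380246 0.3546652  0.02397582]
155.39940693122207
[-0.0023, -0.4199, -0.3839, -68.9252, -0.003, 0.0046] [0.1278, -0.8356, -0.5677, -134.4252, -0.006, 0.0027]
```

Call:
move_arm([
  [0, -0.06, -0.055, -10, 0, 0, 1],
  [0, -0.12, -0.11, -20, 0, 0, 1],
  [0, -0.18, -0.165, -30, 0, 0, 1],
  [0, -0.24, -0.22, -40, 0, 0, 1],
  [0, -0.3, -0.275, -50, 0, 0, 1],
  [0, -0.36, -0.33, -60, 0, 0, 1],
  [0, -0.42, -0.384, -69, 0, 0, 1],
  [0, -0.42, -0.384, -69, 0, 0, 1],
])

```text
time_s: 2.35
tcp_pos: [0.4253, -0.1624, 0.4052]
orientation: [[0.001, 1.0, 0.002], [-0.001, 0.002, -1.0], [-1.0, 0.001, 0.001]]
wrist_force: [1.1, 0.4, 0.4]
width: 0.0884
```

```bash
python3 - <<'E'
from h import *
print(row([.4743,.355,.12],Rdown(65.4)),row([.4743,.355,.0305],Rdown(65.4)),bot.observe()["joint_positions"])
E
```

```text
[0.138, 0.0499, -0.5173, -65.279, 0.0778, -0.0551] [0.2275, 0.0498, -0.5174, -65.279, 0.0778, -0.0551] [-4.19425219e-01 -1.63644235e-01  2.05077716e+00  6.11249834e-05
  1.25288460e+00 -4.21555791e-01]
```

Call:
move_arm([
  [0, 0, -0.06, -8, 0, 0, 1],
  [0, 0.01, -0.12, -16, 0, 0, 1],
  [0, 0.02, -0.18, -25, 0, 0, 1],
  [0.0, 0.03, -0.24, -34, 0, 0, 1],
  [0.0, 0.03, -0.3, -42, 0, 0, 1],
  [0.04, 0.04, -0.36, -50, 0, 0, 1],
  [0.09, 0.05, -0.42, -58, 0, 0, 1],
  [0.12, 0.05, -0.48, -65.3, 0, 0, 1],
])

```text
time_s: 3.35
tcp_pos: [0.4732, 0.291, 0.2988]
orientation: [[0.0, 0.413, 0.911], [-0.0, 0.911, -0.413], [-1.0, 0.0, 0.0]]
wrist_force: [0.5, 0.5, 0.5]
width: 0.0885
```

Call:
move_arm([
  [0, 0, 0, 0, 0, 0, 1],
  [0, 0, 0, 0, 0, 0, 1],
  [0, 0, 0, 0, 0, 0, 1],
])

```text
time_s: 3.72
tcp_pos: [0.4738, 0.2886, 0.3014]
orientation: [[0.002, 0.418, 0.908], [0.001, 0.908, -0.418], [-1.0, 0.002, 0.001]]
wrist_force: [0.4, -0.7, 0.1]
width: 0.0882
```

```bash
python3 - <<'E'
from h import *
print(row([.4743,.355,.10],Rdown(65.4)),row([.4743,.355,.0305],Rdown(65.4)))
E
```

```text
[0.0544, 0.0604, -0.0274, -0.1278, 0.086, -0.0911] [0.1239, 0.0603, -0.0275, -0.1278, 0.086, -0.0911]
```

Call:
move_arm([
  [0.02, 0.03, -0.014, 0, 0.1, -0.1, 1],
  [0.05, 0.06, -0.0275, 0, 0.1, -0.1, 1],
  [0.05, 0.06, -0.0275, 0, 0.1, -0.1, 1],
  [0.05, 0.06, -0.0275, 0, 0.1, -0.1, 1],
])

```text
time_s: 4.22
tcp_pos: [0.4739, 0.3545, 0.2512]
orientation: [[-0.001, 0.418, 0.909], [-0.001, 0.909, -0.418], [-1.0, -0.001, -0.001]]
wrist_force: [-0.1, -0.1, 0.6]
width: 0.0881
```

```bash
python3 - <<'E'
from h import *
print(row([.4743,.355,.0305],Rdown(65.4)))
p=grab("scene");save(p,"s1.png")
E
```

```text
[0.0737, 0.0007, 0.0002, -0.085, -0.0463, 0.0578]
```

View pics/s1.png

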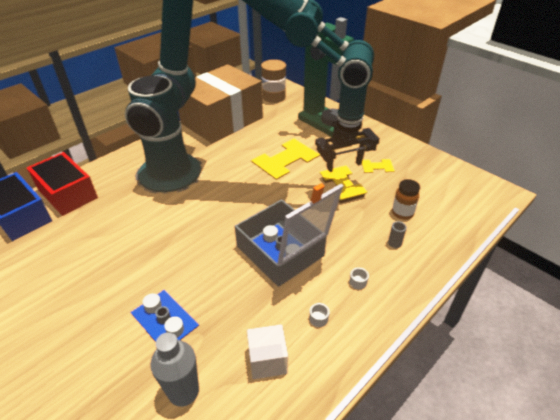

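The gripper (about 347,145) hangs over the mid-sized sheet (343,183), fingers toward both notches. Descend and grip.

Call:
move_arm([
  [0.03, 0, 0, 0, 0, 0, 1],
  [0.055, 0, 0, 0, 0, 0, 1],
  [0.0735, 0, 0, 0, 0, 0, 1],
  [0.0735, 0, 0, 0, 0, 0, 1],
  [0.0735, 0, 0, 0, 0, 0, 0.2],
  [0.0735, 0, 0, 0, 0, 0, -0.5],
  [0.0735, 0, 0, 0, 0, 0, -0.5],
  [0.0735, 0, 0, 0, 0, 0, -0.5],
])

```text
time_s: 5.28
tcp_pos: [0.4733, 0.3556, 0.1769]
orientation: [[-0.002, 0.417, 0.909], [-0.0, 0.909, -0.417], [-1.0, -0.001, -0.001]]
wrist_force: [-0.0, 0.7, 0.2]
width: 0.0501
```

Call:
move_arm([
  [0, 0, 0, 0, 0, 0, -0.5],
  [-0.02, 0, 0, 0, 0, 0, -0.5],
  [-0.06, 0, 0, 0, 0, 0, -0.5],
  [-0.11, 0, 0, 0, 0, 0, -0.5],
  [-0.17, 0, 0, 0, 0, 0, -0.5],
  [-0.17, 0, 0, 0, 0, 0, -0.5],
  [-0.17, 0, 0, 0, 0, 0, -0.5],
])

```text
time_s: 6.15
tcp_pos: [0.4733, 0.3553, 0.3472]
orientation: [[-0.002, 0.417, 0.909], [-0.0, 0.909, -0.417], [-1.0, -0.001, -0.001]]
wrist_force: [0.2, -1.1, -1.1]
width: 0.0492
```

```bash
python3 - <<'E'
from h import *
p=grab("scene");save(p,"s2.png");w=W(p)
fr=p["frame"].astype(int);yel=(fr[...,0]>120)&(fr[...,1]>100)&(fr[...,2]<70)
P=w[yel&(w[...,2]>.1)&(w[...,0]<.6)&(w[...,1]>.2)];print(len(P),P.mean(0),P.min(0),P.max(0),rect(P))
A=np.c_[P[:,:2],np.ones(len(P))];print("tilt",np.linalg.lstsq(A,P[:,2],rcond=None)[0])
p=grab("top");w=W(p);fr=p["frame"].astype(int);yel=(fr[...,0]>120)&(fr[...,1]>100)&(fr[...,2]<70)
P=w[yel&(w[...,2]>.12)&(w[...,0]<.6)&(w[...,1]>.2)];print(len(P),rect(P),P.mean(0));A=np.c_[P[:,:2],np.ones(len(P))];print("tilt",np.linalg.lstsq(A,P[:,2],rcond=None)[0])
# waypoint then over case
print(bot.observe()["width"])
for g in ([.40,.18,.25],[.43,.05,.25],[.5243,.0218,.25],[.5243,.0218,.15]): print(row(g,Rdown(86.9)))
E
```

```text
816 [0.28963738 0.42244381 0.19766777] [-0.90269052  0.20084561  0.13878019] [0.56154048 1.67743461 0.30251996] (array([-238.3,  843.6]), array([1369., 1418.]), -78.22)
tilt [0.02025517 0.04076272 0.17458115]
197 (array([295.8, 422.9]), array([198.3, 535. ]), -33.3) [0.47973122 0.34274059 0.24715759]
tilt [-1.50940929 -1.81228728  1.59241278]
0.04925758009069063
[-0.0514, -0.1896, 0.0066, -21.5268, -0.2437, 0.224]
[-0.0511, -0.2953, 0.0881, -21.5268, -0.2437, 0.224]
[-0.0515, -0.2816, 0.1855, -21.5268, -0.2437, 0.224]
[0.0485, -0.2812, 0.1859, -21.5268, -0.2437, 0.224]
```

Call:
move_arm([
  [0, -0.05, 0.01, -4, 0, 0, -0.5],
  [0, -0.1, 0.025, -8, 0, 0, -0.5],
  [0, -0.15, 0.045, -12, 0, 0, -0.5],
  [0, -0.2, 0.075, -16, -0.1, 0.1, -0.5],
  [0, -0.24, 0.115, -20, -0.2, 0.2, -0.5],
  [0, -0.27, 0.155, -21.5, -0.2, 0.2, -0.5],
  [0, -0.281, 0.1855, -21.5, -0.2, 0.2, -0.5],
  [0, -0.281, 0.1855, -21.5, -0.2, 0.2, -0.5],
])

```text
time_s: 7.25
tcp_pos: [0.5254, 0.0211, 0.3447]
orientation: [[-0.002, 0.058, 0.998], [0.002, 0.998, -0.058], [-1.0, 0.001, -0.002]]
wrist_force: [-0.7, -0.2, -1.4]
width: 0.0494
```

Call:
move_arm([
  [0.02, 0, 0, 0, 0, 0, -0.5],
  [0.05, 0, 0, 0, 0, 0, -0.5],
  [0.05, 0, 0, 0, 0, 0, -0.5],
])

```text
time_s: 7.62
tcp_pos: [0.5225, 0.0238, 0.2928]
orientation: [[-0.007, 0.054, 0.999], [0.002, 0.999, -0.054], [-1.0, 0.002, -0.007]]
wrist_force: [-0.7, 0.1, -0.8]
width: 0.0489
```

```bash
python3 - <<'E'
from h import *
for n in("scene","top"):
    p=grab(n);save(p,"%s3.png"%n);w=W(p)
    fr=p["frame"].astype(int);yel=(fr[...,0]>110)&(fr[...,1]>90)&(fr[...,2]<70)
    o=bot.observe();g=o["tcp_pos"]+.147*o["orientation"][:,0]
    P=w[yel&(abs(w[...,2]-g[2])<.04)&(np.linalg.norm(w[...,:2]-g[:2],axis=-1)<.1)]
    print(n,g,len(P))
    if len(P)>20:
        print(rect(P),P.mean(0));A=np.c_[P[:,:2]-g[:2],np.ones(len(P))];print("tilt",np.linalg.lstsq(A,P[:,2],rcond=None)[0])
print(row([.5243,.0218,.049],Rdown(86.9)))
E
```

```text
scene [0.52305527 0.0239691  0.14764954] 237
(array([534. ,  27.9]), array([ 47.3, 142.4]), -48.48) [0.53032237 0.01851492 0.1406562 ]
tilt [0.06463325 0.06830787 0.14055907]
top [0.52441481 0.02384944 0.14911583] 395
(array([474.4,  26.2]), array([98.6, 50.3]), 84.79) [0.47632593 0.01750682 0.14129623]
tilt [-0.01428641 -0.00035775  0.14060695]
[0.1001, -0.002, -0.0, 0.021, -0.0272, -0.1062]
```

View pics/scene3.png

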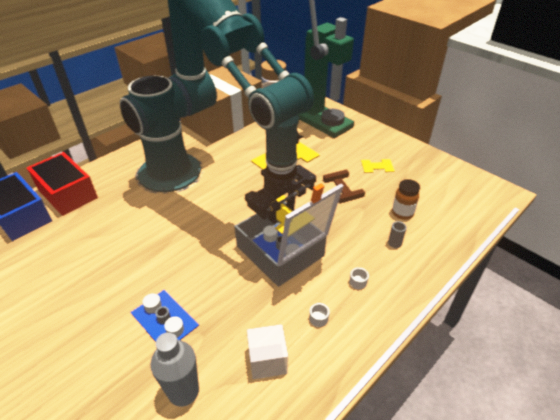

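Call:
move_arm([
  [0.03, -0.002, 0, 0, 0, -0.1, -0.5],
  [0.06, -0.002, 0, 0, 0, -0.1, -0.5],
  [0.08, -0.002, 0, 0, 0, -0.1, -0.5],
  [0.092, -0.002, 0, 0, 0, -0.1, -0.5],
  [0.097, -0.002, 0, 0, 0, -0.1, -0.5],
  [0.097, -0.002, 0, 0, 0, -0.1, -0.5],
])

```text
time_s: 8.48
tcp_pos: [0.5256, 0.0211, 0.2002]
orientation: [[0.003, 0.054, 0.999], [-0.0, 0.999, -0.054], [-1.0, 0.0, 0.003]]
wrist_force: [-0.3, 0.3, -0.9]
width: 0.0493
```

```bash
python3 - <<'E'
from h import *
o=bot.observe();print(o["tcp_pos"]+.147*o["orientation"][:,0],o["wrist_force"],np.degrees(np.arctan2(o["orientation"][1,1],o["orientation"][0,1])))
E
```

```text
[0.5259956  0.0211396  0.05320191] [-0.34401452  0.33001289 -0.898042  ] 86.88073683558855
```

Call:
move_arm([
  [0.002, 0, 0, 0, 0, 0, -0.5],
  [0.002, 0, 0, 0, 0, 0, -0.5],
  [0.002, 0, 0, 0, 0, 0, -0.5],
])

```text
time_s: 8.85
tcp_pos: [0.5254, 0.021, 0.198]
orientation: [[0.002, 0.055, 0.999], [-0.0, 0.999, -0.055], [-1.0, 0.0, 0.002]]
wrist_force: [0.4, 1.3, -0.8]
width: 0.0491
```

```bash
python3 - <<'E'
from h import *
o=bot.observe();print(o["tcp_pos"]+.147*o["orientation"][:,0],o["wrist_force"])
E
```

```text
[0.52570914 0.02100915 0.05095105] [ 0.35816403  1.25934765 -0.79871196]
```

Near contact; the remaining gap is about a millimetre. Lower 1 mm more and release.

Call:
move_arm([
  [0.0012, 0, 0, 0, 0, 0, -0.5],
  [0.0012, 0, 0, 0, 0, 0, -0.5],
  [0.0012, 0, 0, 0, 0, 0, 0.6],
  [0.0012, 0, 0, 0, 0, 0, 0.6],
  [0.0012, 0, 0, 0, 0, 0, 0.6],
  [0.0012, 0, 0, 0, 0, 0, 0.6],
])

```text
time_s: 9.6
tcp_pos: [0.5253, 0.021, 0.1965]
orientation: [[0.002, 0.055, 0.999], [-0.0, 0.999, -0.055], [-1.0, 0.0, 0.002]]
wrist_force: [-0.8, 0.0, 0.2]
width: 0.0702
```

Call:
move_arm([
  [-0.015, 0, 0, 0, 0, 0, 0.6],
  [-0.05, 0, 0, 0, 0, 0, 0.6],
  [-0.1, 0, 0, 0, 0, 0, 0.6],
  [-0.15, 0, 0, 0, 0, 0, 0.6],
  [-0.15, -0.06, 0, 0, 0, 0, 1],
  [-0.15, -0.12, 0, 0, 0, 0, 1],
  [-0.15, -0.18, 0, 0, 0, 0, 1],
  [-0.15, -0.18, 0, 0, 0, 0, 1],
])

```text
time_s: 10.6
tcp_pos: [0.5148, -0.1622, 0.3479]
orientation: [[0.003, 0.06, 0.998], [-0.002, 0.998, -0.06], [-1.0, -0.001, 0.004]]
wrist_force: [0.1, 0.4, 0.7]
width: 0.0881
```

```bash
python3 - <<'E'
from h import *
p=grab("top");w=W(p);X,Y,Z=w[...,0],w[...,1],w[...,2];save(p,"top4.png")
fr=p["frame"].astype(int);yel=(fr[...,0]>110)&(fr[...,1]>90)&(fr[...,2]<70)
P=w[yel&(X>.42)&(X<.63)&(Y>-.08)&(Y<.12)&(Z>.02)&(Z<.08)]
print(len(P),rect(P),P.mean(0))
A=np.c_[P[:,:2]-P[:,:2].mean(0),np.ones(len(P))];print("tilt",np.linalg.lstsq(A,P[:,2],rcond=None)[0])
blue=masks(p)["blue"];P=w[blue&(X>.35)&(X<.62)&(Y>-.45)&(Y<-.25)&(Z<.02)];print("upper",len(P),rect(P))
o=bot.observe();print(o["joint_positions"])
R=Rdown(-91)
for g in ([.46,-.2,.2],[.484,-.348,.12],[.484,-.348,.03]): print(row(g,R))
P=w[masks(p)["orange"]&(Z>.2)];print("tongue",P.mean(0) if len(P) else None)
E
```

```text
480 (array([525.1,  16.9]), array([ 91.9, 140.8]), -1.43) [0.56392855 0.01210526 0.04292732]
tilt [-0.00615254 -0.00151412  0.04292732]
upper 433 (array([ 484.6, -356.5]), array([ 75.1, 139. ]), -1.74)
[-3.48497967e-01  5.08895258e-02  1.95787711e+00  8.40451386e-04
  1.13003075e+00 -1.86111424e+00]
[0.0003, -0.0427, -0.0525, 177.6459, 0.0116, -0.2571]
[0.0804, -0.189, -0.0201, 177.6459, 0.0116, -0.2571]
[0.1704, -0.189, -0.0203, 177.6459, 0.0116, -0.2571]
tongue [6.59525303e-01 2.63995570e-04 3.24671481e-01]
```

```bash
python3 - <<'E'
from h import *
R=Rdown(89.1)
for g in ([.484,-.348,.15],[.484,-.348,.03]): print(row(g,R))
E
```

```text
[0.0504, -0.1891, -0.02, -2.454, 0.1658, 0.0076]
[0.1704, -0.189, -0.0203, -2.454, 0.1658, 0.0076]
```

Call:
move_arm([
  [0, -0.05, -0.005, -1, 0, 0, 1],
  [0, -0.1, -0.01, -2, 0, 0, 1],
  [0.01, -0.15, -0.015, -2.4, 0, 0, 1],
  [0.05, -0.189, -0.02, -2.4, 0.1, 0, 1],
  [0.05, -0.189, -0.02, -2.4, 0.1, 0, 1],
  [0.05, -0.189, -0.02, -2.4, 0.1, 0, 1],
])

```text
time_s: 11.4
tcp_pos: [0.4856, -0.345, 0.2969]
orientation: [[0.0, 0.012, 1.0], [0.001, 1.0, -0.012], [-1.0, 0.001, 0.0]]
wrist_force: [0.7, 0.3, -0.0]
width: 0.0884
```

```bash
python3 - <<'E'
from h import *
print(row([.484,-.348,.03],Rdown(89.1)))
p=grab("top");save(p,"top5.png");w=W(p);X,Y,Z=w[...,0],w[...,1],w[...,2]
fr=p["frame"].astype(int);yel=(fr[...,0]>100)&(fr[...,1]>80)&(fr[...,2]<70)
P=w[yel&(X>.42)&(X<.63)&(Y>-.08)&(Y<.12)&(Z>.02)&(Z<.08)]
print(len(P),rect(P),P.mean(0))
A=np.c_[P[:,:2]-P[:,:2].mean(0),np.ones(len(P))];print("tilt",np.linalg.lstsq(A,P[:,2],rcond=None)[0])
cv2.imwrite("pics/c5.png",cv2.resize(p["frame"][100:300,240:480,::-1],None,fx=3,fy=3,interpolation=cv2.INTER_CUBIC))
E
```

```text
[0.1199, -0.0031, -0.0015, 0.2193, 0.0092, -0.0487]
837 (array([523.7,  18.4]), array([ 94.8, 144. ]), -1.52) [0.54567139 0.01457803 0.04262679]
tilt [-0.00446278  0.00697585  0.04262679]
```

View pics/c5.png

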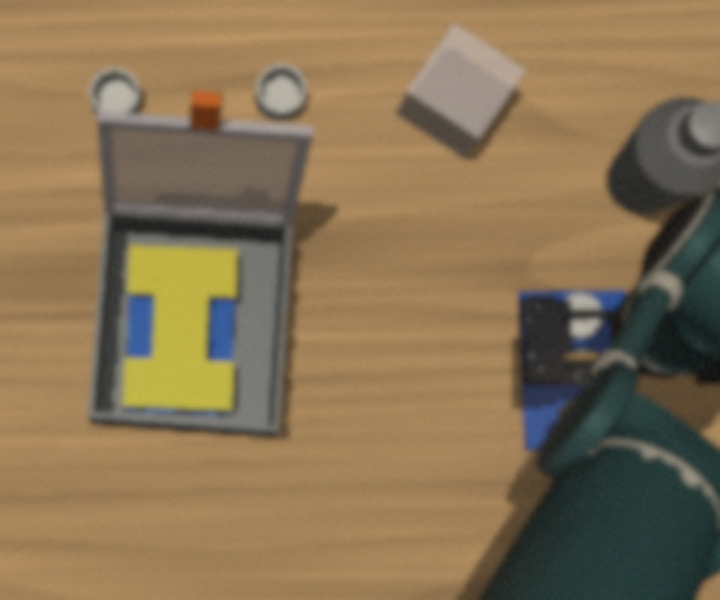

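The sheet (crop 180,325) lies square over the blue layer, and the gripper is over the second layer. Descend onto its stub.

Call:
move_arm([
  [0.04, -0.002, -0.001, 0, 0, 0, 1],
  [0.08, -0.002, -0.001, 0, 0, 0, 1],
  [0.105, -0.002, -0.001, 0, 0, 0, 1],
  [0.12, -0.002, -0.001, 0, 0, 0, 1],
  [0.12, -0.002, -0.001, 0, 0, 0, 0.2],
  [0.12, -0.002, -0.001, 0, 0, 0, -0.7],
  [0.12, -0.002, -0.001, 0, 0, 0, -0.7],
  [0.12, -0.002, -0.001, 0, 0, 0, -0.7],
])

```text
time_s: 12.45
tcp_pos: [0.4843, -0.3487, 0.1774]
orientation: [[0.001, 0.013, 1.0], [-0.001, 1.0, -0.013], [-1.0, -0.001, 0.001]]
wrist_force: [-0.8, 0.3, 0.3]
width: 0.0502
```

Call:
move_arm([
  [0, 0, 0, 0, 0, 0, -0.7],
  [0, 0, 0, 0, 0, 0, -0.7],
  [-0.02, 0, 0, 0, 0, 0, -0.7],
  [-0.06, 0, 0, 0, 0, 0, -0.7],
  [-0.12, 0, 0, 0, 0, 0, -0.7],
  [-0.16, 0, 0, 0, 0, 0, -0.7],
  [-0.16, 0, 0, 0, 0, 0, -0.7],
])

```text
time_s: 13.32
tcp_pos: [0.4852, -0.3493, 0.3422]
orientation: [[0.008, 0.013, 1.0], [-0.006, 1.0, -0.013], [-1.0, -0.006, 0.008]]
wrist_force: [0.7, -0.2, -1.8]
width: 0.0312
```

```bash
python3 - <<'E'
from h import *
o=bot.observe();print(o["width"],o["wrist_force"],o["tcp_pos"])
print(row([.5243,.021,.19],Rdown(87)))
E
```

```text
0.031232187355732917 [ 0.6815     -0.17898166 -1.77850423] [ 0.48521487 -0.34930743  0.34223334]
[0.0033, 0.3708, 0.0344, 2.2748, 0.4619, 0.3385]
```

Call:
move_arm([
  [0, 0.05, 0, 0, 0, 0, -0.7],
  [0, 0.1, 0, 0, 0, 0, -0.7],
  [0, 0.15, 0.005, 0.5, 0.2, 0.1, -0.7],
  [0, 0.2, 0.015, 1, 0.3, 0.2, -0.7],
  [0, 0.25, 0.025, 1.5, 0.4, 0.3, -0.7],
  [0, 0.31, 0.034, 2, 0.4, 0.3, -0.7],
  [0, 0.35, 0.034, 2.2, 0.4, 0.3, -0.7],
  [0, 0.37, 0.034, 2.2, 0.4, 0.3, -0.7],
])

```text
time_s: 14.32
tcp_pos: [0.5215, 0.0235, 0.3344]
orientation: [[-0.01, 0.049, 0.999], [0.006, 0.999, -0.049], [-1.0, 0.005, -0.011]]
wrist_force: [0.4, -0.5, -1.9]
width: 0.0309
```

Call:
move_arm([
  [0.02, 0, 0, 0, 0, 0, -0.7],
  [0.05, 0, 0, 0, 0, 0, -0.7],
  [0.05, 0, 0, 0, 0, 0, -0.7],
  [0.05, 0, 0, 0, 0, 0, -0.7],
])

```text
time_s: 14.82
tcp_pos: [0.5221, 0.0214, 0.2862]
orientation: [[-0.008, 0.051, 0.999], [0.005, 0.999, -0.051], [-1.0, 0.005, -0.008]]
wrist_force: [-0.2, 0.1, -2.2]
width: 0.0311
```

```bash
python3 - <<'E'
from h import *
for n in("scene","top"):
    p=grab(n);save(p,"%s6.png"%n);w=W(p);m=masks(p)["blue"]
    o=bot.observe();g=o["tcp_pos"]+.147*o["orientation"][:,0]
    P=w[m&(abs(w[...,2]-g[2]+.03)<.03)&(np.linalg.norm(w[...,:2]-g[:2],axis=-1)<.1)]
    print(n,g,len(P))
    if len(P)>20:
        print(rect(P),P.mean(0),P.min(0),P.max(0));A=np.c_[P[:,:2]-g[:2],np.ones(len(P))];print("tilt",np.linalg.lstsq(A,P[:,2],rcond=None)[0])
    P=w[(p["frame"].min(-1)>130)&(abs(w[...,2]-g[2])<.03)&(np.linalg.norm(w[...,:2]-g[:2],axis=-1)<.08)];print("cap",len(P),P.mean(0) if len(P) else "")
    if n=="top": cv2.imwrite("pics/c6.png",np.hstack([cv2.resize(q[a:a+150,b:b+150,::-1],None,fx=2.6,fy=2.6) for q,a,b in((p["frame"],120,230),(ps["frame"],140,220))]))
    ps=p
o=bot.observe();print(o["wrist_force"],np.degrees(np.arctan2(o["orientation"][1,1],o["orientation"][0,1])))
print(row([.5243,.021,.07],Rdown(87)))
E
```

```text
scene [0.52167904 0.02218972 0.13999691] 65
(array([512.3, -12.7]), array([ 29.8, 119.6]), -2.1) [ 0.52006736 -0.01834885  0.11464516] [ 0.45207597 -0.02973895  0.11013569] [0.57146602 0.0010349  0.11876061]
tilt [-0.00614258 -0.01333343  0.11409475]
cap 11 [0.52596083 0.04748512 0.12684501]
top [0.52207547 0.0221805  0.14044338] 365
(array([477.6,  24.6]), array([94.4, 53.8]), 89.24) [0.47545943 0.02361906 0.11561495] [ 0.45038825 -0.02243506  0.10731374] [0.50459023 0.07175624 0.12254994]
tilt [-0.00252722  0.00622436  0.11548819]
cap 115 [0.47152136 0.03221093 0.14169203]
[-0.20109022  0.10970342 -1.97173578] 87.05850325292612
[0.0704, -0.0007, 0.0019, 0.0593, -0.3062, -0.2977]
```

View pics/c6.png

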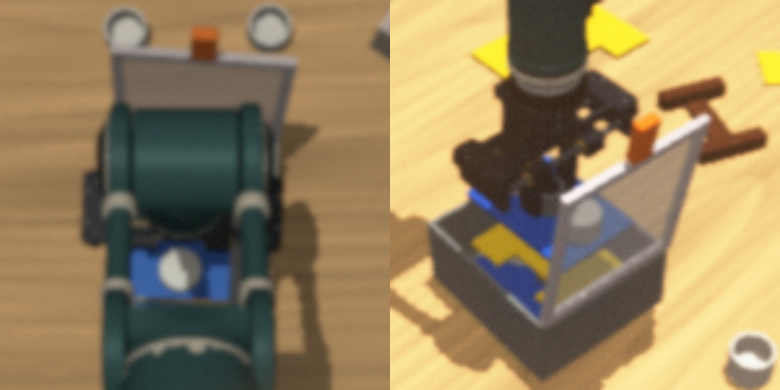

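The layer hangs level over the sheet (left crop 180,270; right 540,220), clear of the lid. Lower it.

Call:
move_arm([
  [0.02, -0.001, 0.002, 0, -0.3, -0.3, -0.7],
  [0.04, -0.001, 0.002, 0, -0.3, -0.3, -0.7],
  [0.055, -0.001, 0.002, 0, -0.3, -0.3, -0.7],
  [0.062, -0.001, 0.002, 0, -0.3, -0.3, -0.7],
  [0.066, -0.001, 0.002, 0, -0.3, -0.3, -0.7],
  [0.066, -0.001, 0.002, 0, -0.3, -0.3, -0.7],
])

```text
time_s: 15.68
tcp_pos: [0.5242, 0.0208, 0.2209]
orientation: [[-0.001, 0.051, 0.999], [-0.0, 0.999, -0.051], [-1.0, -0.0, -0.001]]
wrist_force: [-0.3, -0.1, -1.7]
width: 0.0315
```

Call:
move_arm([
  [0.0015, 0, 0, 0, 0, 0, -0.7],
  [0.0015, 0, 0, 0, 0, 0, -0.7],
  [0.0015, 0, 0, 0, 0, 0, -0.7],
])

```text
time_s: 16.05
tcp_pos: [0.5243, 0.0208, 0.2205]
orientation: [[-0.0, 0.051, 0.999], [-0.0, 0.999, -0.051], [-1.0, -0.0, -0.0]]
wrist_force: [-3.7, 0.2, 5.7]
width: 0.0311
```

Call:
move_arm([
  [-0.0008, 0, 0, 0, 0, 0, -0.7],
  [-0.0008, 0, 0, 0, 0, 0, 0.3],
  [-0.0008, 0, 0, 0, 0, 0, 0.3],
  [-0.0008, 0, 0, 0, 0, 0, 0.3],
  [-0.0008, 0, 0, 0, 0, 0, 0.3],
])

```text
time_s: 16.68
tcp_pos: [0.5238, 0.0208, 0.2196]
orientation: [[-0.002, 0.051, 0.999], [-0.0, 0.999, -0.051], [-1.0, -0.0, -0.002]]
wrist_force: [0.7, -0.5, -0.1]
width: 0.0569
```

Call:
move_arm([
  [-0.015, 0, 0, 0, 0, 0, 0.3],
  [-0.05, 0, 0, 0, 0, 0, 0.3],
  [-0.1, 0, 0, 0, 0, 0, 0.3],
  [-0.15, 0, 0, 0, 0, 0, 0.3],
  [-0.2, 0, -0.05, 0, 0, 0, 0.3],
  [-0.25, 0, -0.1, 0, 0, 0, 0.3],
  [-0.28, 0, -0.12, 0, 0, 0, 0.3],
  [-0.28, 0, -0.12, 0, 0, 0, 0.3],
])

```text
time_s: 17.68
tcp_pos: [0.4032, 0.027, 0.5055]
orientation: [[0.009, 0.051, 0.999], [0.0, 0.999, -0.051], [-1.0, 0.001, 0.009]]
wrist_force: [0.3, -0.6, -0.4]
width: 0.0571
```

```bash
python3 - <<'E'
from h import *
for n in ("scene","top"):
    p=grab(n);save(p,n+"7.png");w=W(p);X,Y,Z=w[...,0],w[...,1],w[...,2];mm=masks(p)
    P=w[mm["orange"]&(Z>.25)&(X>.5)&(X<.8)&(abs(Y)<.1)];print(n,"tongue",len(P),P.mean(0) if len(P) else None, P.min(0),P.max(0))
    B=(X>.42)&(X<.62)&(Y>-.08)&(Y<.12)
    P=w[mm["blue"]&B&(Z>.03)&(Z<.07)];print("blue",len(P))
    if len(P)>20:
        print(rect(P),P.mean(0));A=np.c_[P[:,:2]-P[:,:2].mean(0),np.ones(len(P))];print("tilt",np.linalg.lstsq(A,P[:,2],rcond=None)[0])
    k=((p["frame"].min(-1)>130)&B&(Z>.06)&(Z<.09)).astype(np.uint8);_,l,s,_=cv2.connectedComponentsWithStats(k)
    for i in range(1,len(s)):
        if s[i,4]>30: print("cap",s[i,4],w[l==i].mean(0))
    r=[bot.place_of(p,"tongue")[:1]]; print(r)
    for c in r[0]: print(world(p,*c["at"]))
o=bot.observe();print(o["tcp_pos"],o["joint_positions"])
E
```

```text
scene tongue 95 [ 0.6632469  -0.00713856  0.3061486 ] [ 0.65399565 -0.01375245  0.28449815] [0.66927843 0.00571256 0.32418928]
blue 365
(array([508. ,  20.5]), array([100.7, 109.8]), -2.51) [ 0.50163884 -0.00464629  0.04901192]
tilt [0.0025328  0.00173733 0.04901192]
cap 135 [0.4801652  0.02172018 0.07678637]
[[{'at': [399.9, 211.6], 'p': 0.58}]]
[0.69263264 0.36259079 0.02721884]
top tongue 37 [0.65954219 0.00071158 0.32500431] [ 0.65462071 -0.00786264  0.31980545] [0.66454329 0.00806683 0.33035142]
blue 425
(array([566.1,  18.6]), array([91.7, 62.4]), 89.13) [0.56329175 0.01899582 0.04874005]
tilt [-0.00350168  0.00717022  0.04874005]
cap 170 [0.5731594  0.01939162 0.07644852]
[[{'at': [308.5, 135.7], 'p': 0.58}]]
[6.54655801e-01 1.43620420e-04 3.20976319e-01]
[0.40452464 0.02687069 0.49880341] [ 4.88749340e-03 -3.11816842e-01  1.99703261e+00 -3.88766191e-05
  1.45988360e+00 -1.51475691e+00]
```

View pics/scene7.png

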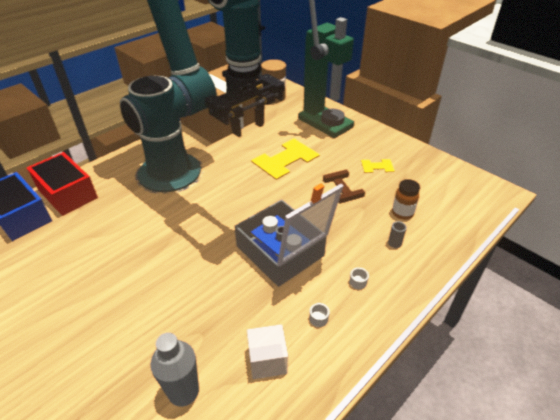

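```bash
python3 - <<'E'
from h import *
D=[(.264,1.604,np.hypot(.243,.63),.405),(-.16364,2.05078,np.hypot(.4253,.1624),.4052),(.05089,1.95788,np.hypot(.5148,.1622),.3479)]
o=bot.observe();q=o["joint_positions"];t=o["tcp_pos"];D.append((q[1],q[2],np.hypot(*t[:2]),t[2]))
A=[];b=[]
for a,c,r,z in D:
    A+= [[np.sin(a),np.sin(a+c),1,0],[np.cos(a),np.cos(a+c),0,1]];b+=[r,z]
s,res,rk,_=np.linalg.lstsq(np.array(A),b,rcond=None);print("L1,L2,a,h-d",s,res,rk)
L1,L2,a0,hd=s
hx,hz=.622,.089
for d in (.08,.1,.12):
  h=hd+d
  for tool,lid in ((99,99),(90,99),(80,99),(60,45),(53,45),(45,45),(36,45)):
    l=np.radians(lid);T=np.radians(tool)
    g=np.array([hx-.224*np.cos(l),hz+.224*np.sin(l)]);Wc=g-(.147+d)*np.array([np.cos(T),-np.sin(T)])
    v=Wc-[a0,h];n=np.hypot(*v);c3=(n*n-L1**2-L2**2)/(2*L1*L2)
    q3=np.arccos(np.clip(c3,-1,1));q2=np.arctan2(v[0],v[1])-np.arctan2(L2*np.sin(q3),L1+L2*np.cos(q3));q5=np.pi/2+T-q2-q3
    print(d,tool,lid,np.round([n,c3,q2,q3,q5],2))
E
```

```text
L1,L2,a,h-d [0.51231227 0.56399385 0.0025502  0.07545481] [4.18559521e-07] 4
0.08 99 99 [0.79 0.07 0.27 1.5  1.52]
0.08 90 99 [ 0.76 -0.01  0.2   1.58  1.36]
0.08 80 99 [ 0.72 -0.1   0.13  1.67  1.16]
0.08 60 45 [ 0.45 -0.65 -0.37  2.28  0.7 ]
0.08 53 45 [ 0.42 -0.69 -0.41  2.34  0.57]
0.08 45 45 [ 0.39 -0.74 -0.45  2.4   0.41]
0.08 36 45 [ 0.36 -0.78 -0.48  2.47  0.21]
0.1 99 99 [0.79 0.07 0.28 1.5  1.52]
0.1 90 99 [ 0.76 -0.01  0.2   1.58  1.36]
0.1 80 99 [ 0.72 -0.11  0.12  1.68  1.16]
0.1 60 45 [ 0.44 -0.67 -0.39  2.3   0.71]
0.1 53 45 [ 0.41 -0.71 -0.44  2.36  0.57]
0.1 45 45 [ 0.38 -0.76 -0.48  2.43  0.41]
0.1 36 45 [ 0.34 -0.8  -0.52  2.51  0.21]
0.12 99 99 [0.79 0.08 0.28 1.49 1.53]
0.12 90 99 [ 0.76 -0.01  0.2   1.58  1.36]
0.12 80 99 [ 0.72 -0.12  0.12  1.69  1.16]
0.12 60 45 [ 0.43 -0.68 -0.41  2.32  0.71]
0.12 53 45 [ 0.4  -0.73 -0.46  2.38  0.58]
0.12 45 45 [ 0.36 -0.78 -0.52  2.46  0.41]
0.12 36 45 [ 0.32 -0.83 -0.56  2.54  0.22]
```

```bash
cat >> h.py <<'E'
CY=-5.5;C=np.array([.5274,.0117,0]);
def tong(a_deg,r=.224):
    a=np.radians(a_deg);return C+Ro.from_euler('z',CY,degrees=True).apply([.095-r*np.cos(a),0,.089+r*np.sin(a)])
E
python3 - <<'E'
from h import *
print(tong(98.9),tong(98.9,.241),tong(45))
R=Rlid(98.9,CY,1)
print(row(tong(98.9,.224+.09),R),row(tong(98.9),R))
E
```

```text
[ 0.65645822 -0.00072689  0.31030301] [ 0.65907619 -0.00097897  0.32709833] [0.46429992 0.01777585 0.24739192]
[-0.0467, -0.0163, 0.2895, 2.5628, 8.6984, 0.2175] [0.0423, -0.0157, 0.2759, 2.5628, 8.6984, 0.2175]
```

Call:
move_arm([
  [-0.05, 0, 0.02, 0.5, 1, 0, 0.3],
  [-0.06, -0.003, 0.07, 1, 2.5, 0, 0.3],
  [-0.06, -0.006, 0.12, 1.5, 4, 0.1, 0.3],
  [-0.055, -0.009, 0.17, 2, 5.5, 0.1, 0.3],
  [-0.05, -0.012, 0.22, 2.5, 7, 0.2, 0.3],
  [-0.047, -0.014, 0.265, 2.5, 8.5, 0.2, 0.3],
  [-0.047, -0.0155, 0.2895, 2.5, 8.7, 0.2, 0.3],
  [-0.047, -0.0155, 0.2895, 2.5, 8.7, 0.2, 0.3],
])

```text
time_s: 18.88
tcp_pos: [0.6951, -0.0038, 0.5415]
orientation: [[-0.159, 0.095, 0.983], [0.015, 0.995, -0.094], [-0.987, -0.0, -0.159]]
wrist_force: [-0.5, -0.8, 0.6]
width: 0.0572
```

Call:
move_arm([
  [0, 0, 0, 0, 0, 0, 0.3],
  [0, 0, 0, 0, 0, 0, 0.3],
])

```text
time_s: 19.12
tcp_pos: [0.6921, -0.0032, 0.5466]
orientation: [[-0.153, 0.095, 0.984], [0.014, 0.996, -0.093], [-0.988, -0.0, -0.153]]
wrist_force: [-1.0, 0.0, 0.5]
width: 0.0575
```

```bash
python3 - <<'E'
from h import *
p=grab("scene");save(p,"s8.png");w=W(p);X,Y,Z=w[...,0],w[...,1],w[...,2]
P=w[masks(p)["orange"]&(Z>.25)&(X>.5)&(X<.8)&(abs(Y)<.1)];print(len(P),P.mean(0))
cv2.imwrite("pics/c8.png",cv2.resize(p["frame"][60:280,200:420,::-1],None,fx=2.7,fy=2.7))
g=tong(98.9)+[0,.001,0]
R=Rlid(98.9,CY,1)
print(row(g,R));o=bot.observe();print(o["tcp_pos"],o["joint_positions"])
E
```

```text
123 [ 0.6634513  -0.00615384  0.31042239]
[0.0924, 0.0001, 0.0011, 0.0773, 0.1255, 0.012]
[ 0.69200617 -0.00318454  0.5469789 ] [-0.04259135  0.30196359  1.30420187  0.00799054  1.6883626  -1.51843044]
```

View pics/c8.png

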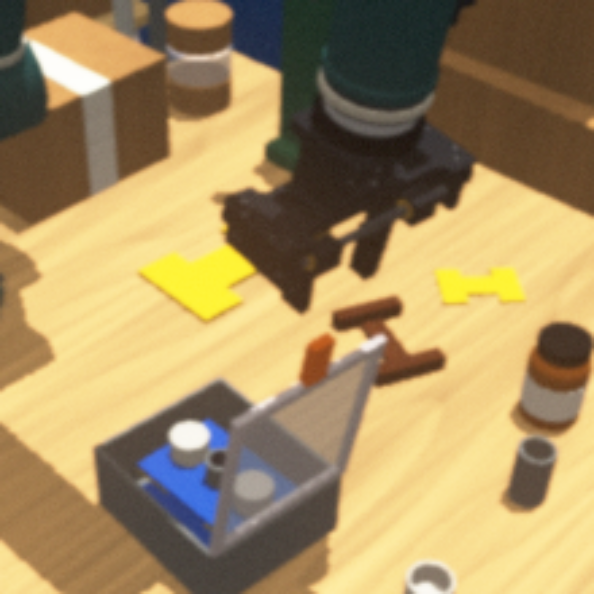

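The tongue (318,358 in the crop) lies right below the open jaws (300–370, 260–300). Advance along the tool axis and close.

Call:
move_arm([
  [0.035, 0, 0.001, 0, 0.1, 0, 0.3],
  [0.07, 0, 0.001, 0, 0.1, 0, 0.3],
  [0.092, 0, 0.001, 0, 0.1, 0, 0.3],
  [0.092, 0, 0.001, 0, 0.1, 0, 0.3],
  [0.092, 0, 0.001, 0, 0.1, 0, -0.2],
  [0.092, 0, 0.001, 0, 0.1, 0, -0.8],
  [0.092, 0, 0.001, 0, 0.1, 0, -0.8],
  [0.092, 0, 0.001, 0, 0.1, 0, -0.8],
])

```text
time_s: 20.18
tcp_pos: [0.6801, -0.002, 0.4562]
orientation: [[-0.153, 0.095, 0.984], [0.015, 0.996, -0.093], [-0.988, 0.0, -0.153]]
wrist_force: [0.4, 0.2, 1.4]
width: 0.0236
```

Call:
move_arm([
  [0, 0, 0, 0, 0, 0, -0.8],
  [0, 0, 0, 0, 0, 0, -0.8],
  [0, 0, 0, 0, 0, 0, -0.8],
  [0, 0, 0, 0, 0, 0, -0.8],
])

```text
time_s: 20.68
tcp_pos: [0.68, -0.002, 0.4562]
orientation: [[-0.152, 0.095, 0.984], [0.015, 0.996, -0.093], [-0.988, 0.0, -0.153]]
wrist_force: [1.5, 0.4, 5.2]
width: 0.0238
```

```bash
python3 - <<'E'
from h import *
o=bot.observe();R0=o["orientation"];t0=o["tcp_pos"];g=t0+.147*R0[:,0]
H=C+Ro.from_euler('z',CY,degrees=True).apply([.095,0,.089])
v=Ro.from_euler('z',-CY,degrees=True).apply(g-H);r=np.hypot(v[0],v[2]);a0=np.degrees(np.arctan2(v[2],-v[0]))
print(o["width"],o["wrist_force"],"r,a,dy",r,a0,v[1],"tool pitch",np.degrees(np.arctan2(-R0[2,0],R0[0,0])))
# rotate tool rigidly about hinge axis
ax=Ro.from_euler('z',CY,degrees=True).apply([0,1,0])
for da in list(range(0,60,4))+[a0-45]:
    Q=Ro.from_rotvec(-np.radians(da)*ax)   # lid angle decreases by da
    t=H+Q.apply(t0-H); R=Q.as_matrix()@R0
    print(round(a0-da,1),np.round(np.r_[R0.T@(t-t0),np.degrees(Ro.from_matrix(R0.T@R).as_rotvec())],4).tolist(),t.round(3))
E
```

```text
0.023807207404256858 [1.47916291 0.37094648 5.18533197] r,a,dy 0.22480767847904057 99.15089903703527 0.0009634745997004772 tool pitch 98.76711583229032
99.2 [0.0, 0.0, 0.0, 0.0, 0.0, 0.0] [ 0.68  -0.002  0.456]
95.2 [0.0008, 0.0, -0.0259, -0.0002, -4.0, -0.005] [0.654 0.    0.459]
91.2 [0.0034, 0.0001, -0.0518, -0.0004, -8.0, -0.01] [0.629 0.003 0.461]
87.2 [0.0078, 0.0001, -0.0773, -0.0006, -12.0, -0.0149] [0.603 0.005 0.46 ]
83.2 [0.014, 0.0001, -0.1025, -0.0009, -16.0, -0.0199] [0.577 0.008 0.458]
79.2 [0.022, 0.0002, -0.1272, -0.0011, -20.0, -0.0249] [0.552 0.01  0.454]
75.2 [0.0316, 0.0002, -0.1513, -0.0013, -24.0, -0.0299] [0.526 0.013 0.448]
71.2 [0.0429, 0.0002, -0.1747, -0.0015, -28.0, -0.0348] [0.502 0.015 0.441]
67.2 [0.0558, 0.0002, -0.1972, -0.0017, -32.0, -0.0398] [0.478 0.017 0.431]
63.2 [0.0702, 0.0003, -0.2188, -0.0019, -36.0, -0.0448] [0.454 0.02  0.42 ]
59.2 [0.0861, 0.0003, -0.2393, -0.0022, -40.0, -0.0498] [0.432 0.022 0.408]
55.2 [0.1034, 0.0003, -0.2587, -0.0024, -44.0, -0.0547] [0.41  0.024 0.394]
51.2 [0.122, 0.0003, -0.2767, -0.0026, -48.0, -0.0597] [0.389 0.026 0.378]
47.2 [0.1418, 0.0004, -0.2935, -0.0028, -52.0, -0.0647] [0.37  0.028 0.361]
43.2 [0.1628, 0.0004, -0.3088, -0.003, -56.0, -0.0697] [0.351 0.03  0.343]
45.0 [0.153, 0.0004, -0.3019, -0.0029, -54.1509, -0.0674] [0.36  0.029 0.351]
```

Call:
move_arm([
  [0.0008, 0, -0.026, 0, -4, 0, -0.8],
  [0.0034, 0, -0.052, 0, -8, 0, -0.8],
  [0.0078, 0, -0.0773, 0, -12, 0, -0.8],
  [0.014, 0, -0.1025, 0, -16, 0, -0.8],
  [0.022, 0, -0.127, 0, -20, 0, -0.8],
  [0.0316, 0, -0.151, 0, -24, 0, -0.8],
  [0.043, 0, -0.1747, 0, -28, 0, -0.8],
  [0.043, 0, -0.1747, 0, -28, 0, -0.8],
])

```text
time_s: 21.68
tcp_pos: [0.4992, 0.0149, 0.439]
orientation: [[0.325, 0.094, 0.941], [-0.031, 0.996, -0.089], [-0.945, -0.001, 0.326]]
wrist_force: [-0.7, -0.4, -0.1]
width: 0.0237
```

```bash
cat > arc.py <<'E'
from h import *
import sys
p=grab("top");w=W(p);P=w[masks(p)["orange"]&(w[...,2]>.2)&(w[...,0]<.8)];print("orange",len(P),P.mean(0) if len(P) else "")
o=bot.observe();R0=o["orientation"];t0=o["tcp_pos"];g=t0+.147*R0[:,0]
H=C+Ro.from_euler('z',CY,degrees=True).apply([.095,0,.089])
v=Ro.from_euler('z',-CY,degrees=True).apply(g-H);r=np.hypot(v[0],v[2]);a0=np.degrees(np.arctan2(v[2],-v[0]))
print(o["width"],o["wrist_force"],"r,a,dy",r,a0,v[1],"tool pitch",np.degrees(np.arctan2(-R0[2,0],R0[0,0])),o["joint_positions"])
for a in map(float,sys.argv[1:]):
    R=Rlid(a,CY,1);print(a,row(tong(a,.2243)+[0,.001,0],R,None,R0,t0))
E
python3 arc.py 67 63 59 55 51 48 45
```

```text
orange 0 
0.023292209928395115 [-0.8164457  -0.62338404  1.83063941] r,a,dy 0.2241111867479262 70.58871809680893 0.0005086536662468739 tool pitch 71.05308753781917 [-0.01035882 -0.2021422   2.03728054 -0.03377992  0.97574262 -1.47246596]
67.0 [0.0007, 0.0005, -0.0243, 0.091, -3.9713, 0.0016]
63.0 [0.0034, 0.0006, -0.0501, 0.0911, -7.9713, -0.0016]
59.0 [0.0079, 0.0006, -0.0756, 0.091, -11.9713, -0.0048]
55.0 [0.0141, 0.0006, -0.1008, 0.0909, -15.9713, -0.008]
51.0 [0.0221, 0.0007, -0.1254, 0.0908, -19.9713, -0.0112]
48.0 [0.0292, 0.0007, -0.1435, 0.0906, -22.9713, -0.0136]
45.0 [0.0373, 0.0007, -0.1612, 0.0904, -25.9713, -0.0159]
```

Following nicely (width 23.5 mm, low force). Continue to 45°.

Call:
move_arm([
  [0.0007, 0, -0.0243, 0, -4, 0, -0.8],
  [0.0034, 0, -0.05, 0, -8, 0, -0.8],
  [0.0079, 0, -0.0756, 0, -12, 0, -0.8],
  [0.0141, 0, -0.1008, 0, -16, 0, -0.8],
  [0.022, 0, -0.1254, 0, -20, 0, -0.8],
  [0.0292, 0, -0.1435, 0, -23, 0, -0.8],
  [0.0373, 0, -0.161, 0, -26, 0, -0.8],
  [0.0373, 0, -0.161, 0, -26, 0, -0.8],
])

```text
time_s: 22.72
tcp_pos: [0.3611, 0.0279, 0.3509]
orientation: [[0.703, 0.095, 0.704], [-0.068, 0.995, -0.066], [-0.708, -0.002, 0.707]]
wrist_force: [-5.3, -2.6, 3.0]
width: 0.0232
```

Call:
move_arm([
  [0, 0, 0, 0, 0, 0, -0.8],
  [0, 0, 0, 0, 0, 0, -0.8],
  [0, 0, 0, 0, 0, 0, -0.8],
  [0, 0, 0, 0, 0, 0, -0.8],
])

```text
time_s: 23.22
tcp_pos: [0.3623, 0.0278, 0.352]
orientation: [[0.703, 0.095, 0.704], [-0.068, 0.995, -0.067], [-0.708, -0.001, 0.707]]
wrist_force: [-9.0, -1.0, 6.2]
width: 0.0236
```

```bash
python3 arc.py 45; python3 - <<'E'
from h import *
p=grab("scene");save(p,"s9.png");w=W(p)
cv2.imwrite("pics/c9.png",cv2.resize(p["frame"][100:320,180:400,::-1],None,fx=2.7,fy=2.7))
# lid plane: points in case frame, y within +-75, above rim
q=(w-np.array([.5274,.0117,0]))@Ro.from_euler('z',CY,degrees=True).as_matrix()
a=np.degrees(np.arctan2(q[...,2]-.093,.095-q[...,0]));r=np.hypot(q[...,2]-.089,.095-q[...,0])
k=(abs(q[...,1])<.084)&(r>.06)&(r<.19)&(a>25)&(a<75)
print(k.sum(),np.percentile(a[k],[5,25,50,75,95]))
k2=k&(abs(a-np.median(a[k]))<6);P=q[k2];s=np.polyfit(P[:,0],P[:,2],1);print("slope angle",-np.degrees(np.arctan(s[0])),k2.sum())
E
```

```text
orange 114 [0.46926289 0.01804814 0.25360815]
0.023781411566295124 [-8.65219371 -1.33101906  5.17663089] r,a,dy 0.22346823477797118 45.358932742661494 0.00017523405328157056 tool pitch 45.174414379121345 [ 0.06161122 -0.5976217   2.52644089 -0.2603073   0.44759658 -1.22422759]
45.0 [-0.0009, 0.0007, -0.0016, 0.0614, -0.0403, 0.0283]
2950 [44.00192018 45.16937484 45.8295754  46.46214904 47.55924644]
slope angle 46.05021319927007 2949
```

View pics/c9.png

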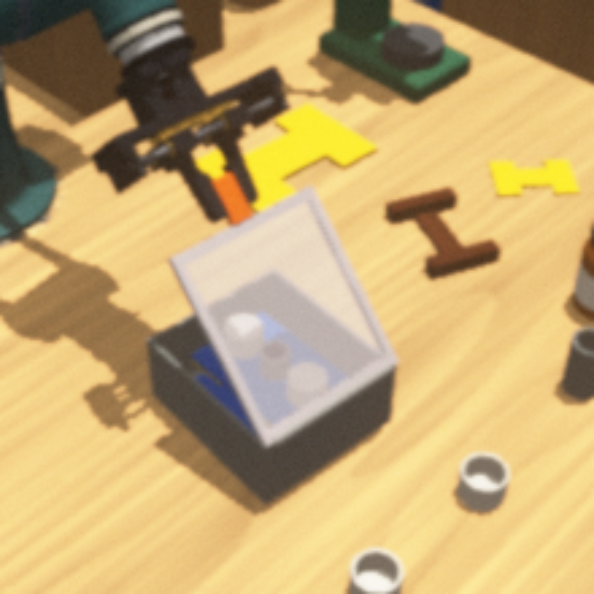

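Call:
move_arm([
  [-0.001, 0, -0.001, 0, 0, 0, -0.8],
  [-0.001, 0, -0.001, 0, 0, 0, -0.8],
  [-0.001, 0, -0.001, 0, 0, 0, -0.8],
  [-0.001, 0, -0.001, 0, 0, 0, -0.8],
  [-0.001, 0, -0.001, 0, 0, 0, -0.8],
  [-0.001, 0, -0.001, 0, 0, 0, -0.8],
  [-0.001, 0, -0.001, 0, 0, 0, -0.8],
  [-0.001, 0, -0.001, 0, 0, 0, -0.8],
])

```text
time_s: 24.32
tcp_pos: [0.3604, 0.028, 0.3503]
orientation: [[0.702, 0.095, 0.705], [-0.068, 0.995, -0.067], [-0.709, -0.001, 0.706]]
wrist_force: [5.4, -3.0, -6.9]
width: 0.024
```

```bash
python3 arc.py; python3 - <<'E'
from h import *
p=grab("scene");w=W(p)
q=(w-np.array([.5274,.0117,0]))@Ro.from_euler('z',CY,degrees=True).as_matrix()
a=np.degrees(np.arctan2(q[...,2]-.093,.095-q[...,0]));r=np.hypot(q[...,2]-.089,.095-q[...,0])
k=(abs(q[...,1])<.084)&(r>.06)&(r<.19)&(a>30)&(a<60)
s=np.polyfit(q[k][:,0],q[k][:,2],1);print("lid",np.median(a[k]),-np.degrees(np.arctan(s[0])))
print(np.abs(bot.observe()["joint_velocities"]).max())
print(bot.hand_in())
E
```

```text
orange 114 [0.46457739 0.01827356 0.27349245]
0.023520112867128736 [ 5.29071843 -2.82939745 -6.6334577 ] r,a,dy 0.2236084669866269 44.64339067101649 0.00016400049043955797 tool pitch 45.257612077104326 [ 0.06242537 -0.60121712  2.530987   -0.26045423  0.44818111 -1.22358542]
lid 45.021100184734614 45.31268207287789
0.0033194175809975173
the job is handed in; nothing more can be done
None
```

The packing job is done and handed in at about 24 s of the 72 s allowed; hand-in gives no verdict. The middle-sized yellow sheet lies on the lower layer and the second blue layer lies on it with fittings up. The lid is held by its tongue at half open.

- **Lid:** it measures 45.0 to 45.3° in the camera depth and 44.6° from the arm pose. The jaws are 23.5 mm apart on the 24 mm tongue and the arm is at rest. The wrist force is about 9 N because the arm pulls slightly along the lid; before my last 1 mm correction it pushed about 10 N the other way.
- **Sheet:** seen after release, it was about 3 mm off the lower layer's centre, 1.5 to 2° turned from it, and level.
- **Upper layer:** seen after release, its visible rear cap was within about 2 mm of the lower layer's matching cap. It was level and at the expected height, and my last picture, before the final 1 mm lid correction, showed it undisturbed under the lid.
- **Disagreements:** after release, the trained network took the jar for the tongue in the scene view, so I used the colour and depth measurement instead. In the last check the top-view tongue height read 20 mm higher than the check before, although the arm had hardly moved. I did not resolve that, because the lid angle and arm pose agreed.
- **Other things on the counter:** they looked undisturbed in the pictures. I did not re-measure them.

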